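# Put the lint brush away and lock the organizer

### The arm

A 7-joint arm with a two-finger parallel gripper is mounted at the origin on the work surface. World frame = base frame: x ahead of the robot, y to its left, z up, the work surface at z = 0. Lengths are in m, angles in rad, forces in N, time in s.
With the tool pointing down it reaches from about 0.425 to 0.95 m from the base axis. Payload 4.7 kg.
Tool frame: the origin (TCP) lies on the centre line of the jaws, within the pads' length; the fingertips stand robot.nose_length ahead of it and the grasp point (between the pads) lies 8 mm behind it (robot.nose_length is the distance from the TCP to the fingertips, in m); z points along the fingers, x is the direction in which the jaws open and shut, and the axes are right-handed (so a half turn about z gives the same grasp; the last joint's range is limited). The gripper opens to 85 mm and grips with 20 to 120 N. Pads are 22 mm wide; open, the fingers measure 114 mm over their backs; the gripper's body (76 mm by 85 mm) begins 54 mm behind the grasp point. The pads swing forward as they close: fully open they stand 13 mm farther back than shut.
Start: joints at [-1.366, 0.469, -0.049, 1.532, 0.024, 1.141, -0.082], TCP at [0.156, 0.657, 0.242] pointing down, gripper open.
Joint ranges: [-2.59, 2.59], [-0.33, 1.99], [-1.39, 1.29], [0.1, 2.45], [-1.04, 4.18], [0.21, 1.99], [-2.66, 2.66]. Speed limits (rad/s): [2.57, 2.57, 3.14, 3.14, 3.14, 3.14, 3.14].

### API

Orientations are given as [roll, pitch, yaw] about the fixed x, y, z axes, in that order (R = Rz(yaw) Ry(pitch) Rx(roll)).
In Python, from plant import robot gives the robot as it stands. Calls block until the motion is done:
- robot.goto(position, orientation): joint-space move of the TCP to a pose.
- robot.move_straight(position, vel=0.15, attitude=None, contact_N=None): straight line of the TCP; attitude=None keeps the orientation; vel is the mean speed in m/s. With contact_N (N) it stops when the force on the tool has changed by that much, and returns True; else False.
- robot.move_joints(angles): joint-space move.
- robot.grip(opening, strength=None): opening from 0.0 (shut) to 1.0 (fully open); strength is the grip in N (None keeps the last); returns when the fingers have stopped.
- robot.sleep(seconds).
- robot.inverse_kinematics(position, orientation): joint angles nearest the present ones, or None.
- robot.sense(): the state.
- robot.grab_frame(name): name is "side" or "top"; returns a dict with "image" (420x560x3 uint8, red, green, blue), "range_z" (420x560 float32, m along the optical axis (not along the pixel's ray), 0 where there is no reading), "fx", "fy", "cx", "cy" (pixels), "R" (3x3) and "t" (3): a world point X has camera coordinates R X + t. Camera axes: x right, y down, z forward; pixel columns grow to the right and rows downward; lengths in m; the calibration is good to about 2 mm. A picture is of the moment at which its call begins.
A pose or a line that the arm cannot do raises robot.IKError and nothing moves.
- robot.close_job(): hands the job in, once; it reports no verdict.
The state is a dict: "t": time; "joint_pos": joint angles; "joint_velocities": joint speeds; "effort": joint torques, N m; "tcp_pos": TCP position; "tcp_rot": TCP orientation; "wrist_force": force on the tool from outside, world axes, zero at the start; "torque": the same for the moment, N m; "opening": opening from 0.0 (shut) to 1.0 (fully open).
Only numpy, scipy, OpenCV 4.12 (cv2) and the standard library are available. Lean on these libraries where they do the work, as an engineer would, in place of code of your own. Each camera call takes 0.05 s, during which the arm holds its last target.

### The job

Put the steel lint brush away: take it out of its narrow wooden stand, set it down on the cork mat, and from there, held by its long sides, put it on the floor of the blue-lined pocket of the gray organizer; set it down each time, never let it drop. Then fold the lid fully shut and lock it: push the black knob down against its spring and turn it clockwise past the red safety stop until its steel tongue lies over the lid's orange tab, then let it spring back up. Leave everything else where it is.

Things in the scene. Friction and masses are not known exactly. Their poses are not given: they have to be found in the camera images.
- brush: pocket lint brush, 60 long (its x) x 28 wide (its y) x 30 high, about 0.12 kg: rounded steel block with a 10 high blue pad beneath (inset 3 to 4). Origin: centre of the underside, z up. It starts in the stand, pad down, underside 8 above the board
- stand: dark wooden stand, fixed: a channel along its x, open at both ends and on top. Floor 8 thick, 48 long and 43 wide overall; two side walls 5 thick rise to 41 above the board, 33 apart inside, so the brush (x along the channel) sticks out 6 at each end and only its two ends can be gripped there. Origin: centre of the underside
- mat: round cork mat, 140 across, 4 thick, fixed. Origin: centre of the underside
- organizer: gray plastic organizer box, fixed, 150 deep (x) x 240 wide (y) x 52 high, walls and dividers 4 thick (dividers 46 high). Origin: centre of the underside; x points from the knob side (front) to the hinge side, y left, z up. The knob stands on an 18 high step before the front wall, 120 in front of the origin and 50 to the left; the red safety stop, 53 high, 34 to 54 in front of the knob's axis
- pocket (a point): centre of the floor of the blue-lined pocket, 4 above the board, axes as the organizer. The pocket measures 68 along x and 90 along y; its walls rise 42 to 48 above this floor. The brush fits with its length along x (either way round), 4 free at each end; fingers have room only beside its long sides (y)
- lid (a joint): angle of the lid in rad: 0 shut, 1.8 widest open (leaning back past upright). It starts at 1.4 to 1.7. Stiff hinge (about 0.16 N m): stays at any angle. Plate 155 long from the hinge line, 240 wide, 6 thick, gray frame with a clear window; shut, its top is 58 above the board. From its free edge, 50 left of the middle, a 30 wide skirt reaches 24 below the plate with an orange tab 20 long before it
- lid_hinge (a point): on the lid's hinge line, at the middle of its width, 52 above the board; the hinge line runs along the organizer's y. Its axes turn with the lid: x from the free edge to the hinge, z out of the outer face; the plate fills z 0 to 6
- lid_edge (a point): middle of the lid's free edge, on its outer (upper when shut) face
- knob (a point): on the knob's vertical axis, at the top of its 60 wide, 5 thick metal flange, 60 above the board when up. On it stands the round black grip, 40 across, 36 high (top 96 above the board), with a white line on top along the tongue. Fingertips about 9 above the flange clear the shut lid and the red stop even when it is pushed down. Axes: the organizer's at turn 0; they turn with the knob
- latch_turn (a joint): turn of knob and tongue in rad, clockwise seen from above, 0 to 1.45; starts at 0 to 0.2 (unlocked, tongue 1.4 minus turn rad counterclockwise of the organizer's x). Up, its white pin meets the red stop at about 0.3; pushed down 6.5 mm or more it passes beneath and can come up beyond 1.15. Locked from 1.2: tongue 4 mm above the lid's tab. Friction 0.05 N m. Turned early it bars the lid
- latch_press (a joint): how far the knob is pushed down, m: 0 up, 0.009 fully down; spring force about 4 N at the start to 11 N fully down; it springs up when released
- bowl: green bowl, 120 across, 45 high; leave alone. Origin: centre of the underside
- jar: amber jar with black cap, 68 across, 100 high; leave alone. Origin: centre of the underside
- polish_tin: round steel tin with red lid, 78 across, 26 high; leave alone. Origin: centre of the underside
- glasses_case: blue glasses case, 150 x 60 x 45; leave alone. Origin: centre of the underside
- spool: orange thread spool, 28 across, 32 high, in a back compartment of the organizer; leave alone. Origin: centre of the underside
- button_tin: small brass tin, 40 across, 20 high, in the organizer's front left compartment; leave alone. Origin: centre of the underside
Things that resemble listed ones, but are neither listed nor needed, are in the scene too. What is shaped like the mat but turquoise or white is not meant. Leave any turquoise look-alike of the brush alone.

How it is judged:
By the outcome, as a careful person would: the job done as asked, in the order asked, and still so for the second after the job is handed in, with the robot touching nothing.
It also fails if it takes over 72 s, if anything falls off the work surface, if the arm or the gripper's body presses on something with over 40 N, if the wrist force passes 120 N, or if a joint passes its speed limit or range.

## Working session

There is one attempt and no reset: what is moved stays moved. The work goes in short steps, each a Python script; the robot and the scene stay as the last script left them, time stands still between calls to the robot, and variables do not carry over. Pictures are saved under pics/ and viewed, and the job is handed in when it is done.

```bash
ls; mkdir -p pics; python3 - <<'E'
from plant import robot
import cv2,numpy as np
print(robot.nose_length, robot.sense())
for n in("top","side"):
    f=robot.grab_frame(n)
    cv2.imwrite(f"pics/{n}0.png",f["image"][:,:,::-1])
    np.savez(f"/tmp/{n}0.npz",**f)
    print(n,f["fx"],f["fy"],f["cx"],f["cy"],f["R"],f["t"])
E
```

```text
pics
0.011 {'t': 0.0, 'joint_pos': array([-1.36590038,  0.46943926, -0.04858209,  1.53369279,  0.02408208,
        1.14099374, -0.08227716]), 'joint_velocities': array([ 4.56347156e-04,  1.28166882e-05,  1.21474082e-03,  1.24180443e-03,
       -1.08951071e-05,  4.41411358e-04, -1.10431174e-03]), 'effort': array([-2.47348271e-04, -5.10311222e+01, -4.64156305e-02, -2.37705481e+01,
        1.07510577e-02,  7.45099416e-03,  1.21580024e-05]), 'tcp_pos': array([0.15623997, 0.65609144, 0.2412633 ]), 'tcp_rot': array([3.14153158e+00, 1.94734707e-03, 1.33703581e+00]), 'wrist_force': array([-0.5894674 ,  0.28355199,  0.33015437]), 'torque': array([0.02112324, 0.01059478, 0.02891063]), 'opening': 0.9969108436496653}
top 523.0866479425589 523.0866479425589 278.29066863812307 214.32103915600752 [[-0.02763697 -0.99959624 -0.00659994]
 [-0.98993067  0.0282855  -0.1386982 ]
 [ 0.13882888  0.00270029 -0.9903127 ]] [-0.00236548  0.5197329   1.35159694]
side 493.29543104320567 493.29543104320567 274.6791483559549 203.57407903354132 [[ 0.9869793  -0.16007959 -0.01569689]
 [-0.12711261 -0.71645728 -0.68595288]
 [ 0.09856091  0.67901656 -0.72747663]] [-0.52413188  0.11826864  1.28716856]
```

View pics/top0.png

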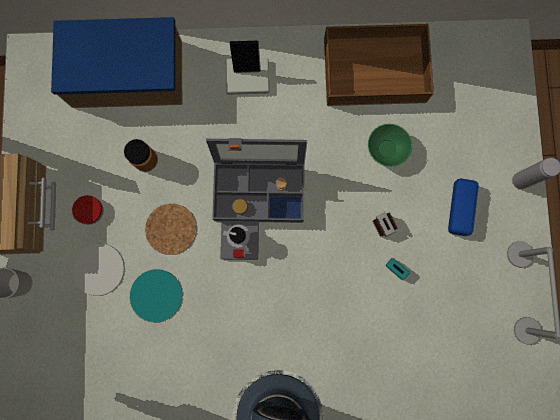

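View pics/side0.png

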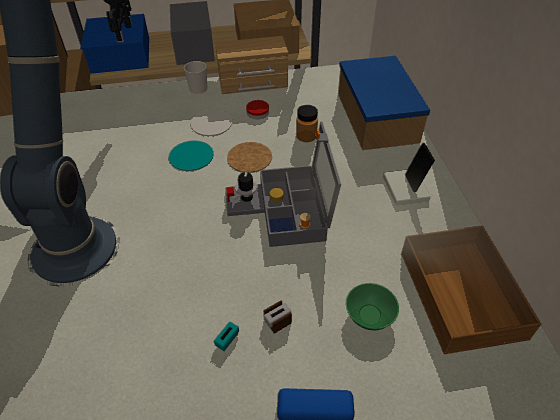

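Candidates for the brush: steel block in the dark stand at top (385,224) / side (277,316), and a turquoise look-alike at top (398,268) / side (227,336). Candidates for the mat: cork at top (171,229), turquoise disc (156,296), white disc (102,270). I choose the steel block and the cork disc and check them in crops.

```bash
cat > h.py <<'E'
import numpy as np,cv2
def load(n): return dict(np.load(f"/tmp/{n}.npz"))
def ray(f,u,v):
    R,t=f["R"],f["t"]; c=-R.T@t
    d=R.T@np.array([(u-f["cx"])/f["fx"],(v-f["cy"])/f["fy"],1.]); return c,d
def onz(f,u,v,z):
    c,d=ray(f,u,v); return c+d*(z-c[2])/d[2]
def proj(f,X):
    p=f["R"]@np.asarray(X)+f["t"]; return np.array([f["cx"]+f["fx"]*p[0]/p[2],f["cy"]+f["fy"]*p[1]/p[2]])
def cloud(f):
    z=f["range_z"].astype(float); v,u=np.mgrid[:z.shape[0],:z.shape[1]]
    P=np.stack([(u-f["cx"])/f["fx"]*z,(v-f["cy"])/f["fy"]*z,z],-1)
    W=(P-f["t"])@f["R"]; W[z<=0]=np.nan; return W
def crop(f,u0,v0,u1,v1,k):
    return cv2.resize(f["image"][v0:v1,u0:u1,::-1],None,fx=k,fy=k,interpolation=cv2.INTER_CUBIC)
E
python3 - <<'E'
from h import *
t=load("top0");s=load("side0")
a=crop(t,355,195,425,295,6);b=crop(s,200,285,310,355,5)
h=max(a.shape[0],b.shape[0]);
a=cv2.resize(a,(350,500));b=cv2.resize(b,(440,280))
o=np.zeros((500,790,3),np.uint8);o[:,:350]=a;o[:280,350:]=b
cv2.imwrite("pics/crop1.png",o)
a=crop(t,195,125,320,270,4);b=crop(s,220,120,345,250,4)
o=np.zeros((580,800,3),np.uint8);o[:,:400]=cv2.resize(a,(400,464))[:464].copy() if 0 else cv2.copyMakeBorder(cv2.resize(a,(400,464)),0,116,0,0,0);o[:416,400:]=cv2.resize(b,(400,416))
cv2.imwrite("pics/crop2.png",o)
W=cloud(t)
print(W[224,385],W[229,171],W[236,237],W[205,285])
m=W[60:330,60:330]
E
```

```text
[ 0.48542666 -0.2978596   0.03761293] [0.49189838 0.27425243 0.00612274] [0.45853082 0.08835147 0.0988592 ] [ 0.54855128 -0.03580775  0.00724133]
```

View pics/crop1.png

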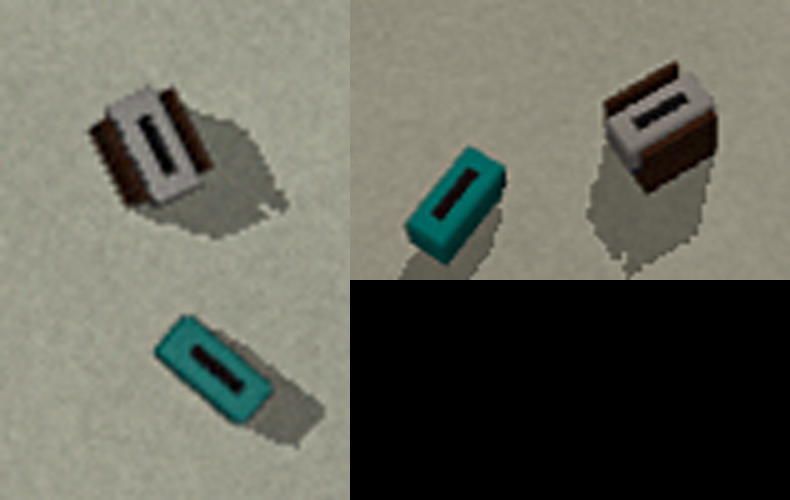

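View pics/crop2.png

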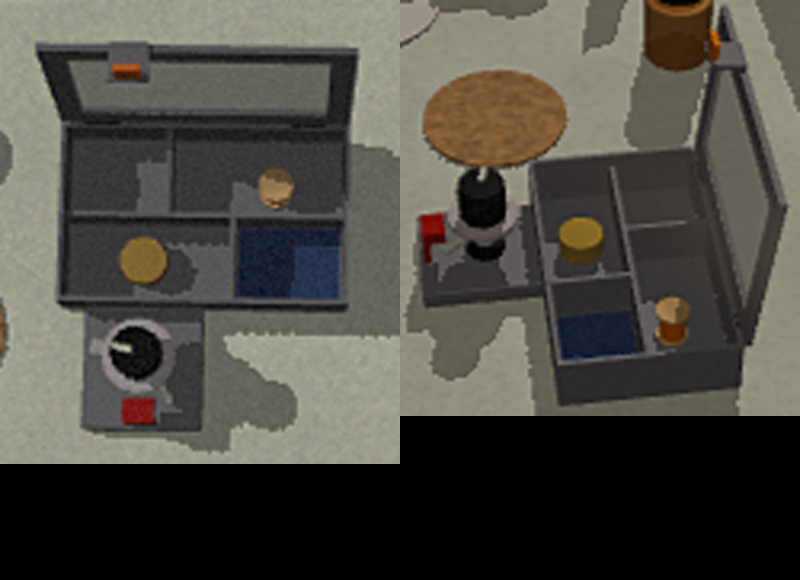

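The crop shows a steel block with a dark slot in the brown stand, top (385,224), so it is the brush; the other one is turquoise. The organizer's blue pocket is at about (287,205), the knob at (237,236), the red stop at (238,253), and the orange tab on the open lid at (235,147). Next I measure.

```bash
python3 - <<'E'
from h import *
t=load("top0");s=load("side0")
for n,f in(("top",t),("side",s)):
    W=cloud(f); im=f["image"].astype(int); hsv=cv2.cvtColor(f["image"],cv2.COLOR_RGB2HSV)
    # brush top
    c=np.array([.485,-.298])
    near=np.hypot(W[...,0]-c[0],W[...,1]-c[1])<.06
    m=near&(abs(W[...,2]-.038)<.006)&(hsv[...,1]<60)
    P=W[m][:,:2].astype(np.float32); print(n,"brush",m.sum(),cv2.minAreaRect(P),np.nanmedian(W[m][:,2]))
    m=m.astype(np.uint8); cs,_=cv2.findContours(m,cv2.RETR_EXTERNAL,cv2.CHAIN_APPROX_NONE)
    cc=max(cs,key=cv2.contourArea)[:,0,:]; Q=np.array([onz(f,u,v,.038)[:2] for u,v in cc],np.float32); print("  ray",cv2.minAreaRect(Q))
    # stand wood
    m=near&(abs(W[...,2]-.041)<.005)&(hsv[...,1]>90); P=W[m][:,:2].astype(np.float32)
    if len(P)>5: print(" stand",m.sum(),cv2.minAreaRect(P))
    # mat
    m=(hsv[...,0]>5)&(hsv[...,0]<20)&(hsv[...,1]>70)&(np.hypot(W[...,0]-.49,W[...,1]-.274)<.1)&(W[...,2]<.02)
    m=m.astype(np.uint8); cs,_=cv2.findContours(m,cv2.RETR_EXTERNAL,cv2.CHAIN_APPROX_NONE)
    cc=max(cs,key=cv2.contourArea)[:,0,:]; Q=np.array([onz(f,u,v,.004)[:2] for u,v in cc],np.float32)
    print(" mat",cv2.minEnclosingCircle(Q),cv2.fitEllipse(Q), "z",np.median(W[m>0][:,2]))
    # organizer rim
    m=(abs(W[...,2]-.052)<.0035)&(np.abs(W[...,1]-.04)<.16)&(W[...,0]>.42)&(W[...,0]<.75)
    m[:,:]&= True
    P=W[m][:,:2].astype(np.float32);print(" rim",m.sum(),P.min(0),P.max(0),cv2.minAreaRect(P))
    cv2.imwrite(f"pics/rim_{n}.png",np.where(m[...,None],np.array([0,0,255]),f["image"][...,::-1]).astype(np.uint8))
    # knob grip top
    m=(abs(W[...,2]-.096)<.006)&(np.hypot(W[...,0]-.459,W[...,1]-.088)<.05)
    P=W[m][:,:2].astype(np.float32);print(" grip",m.sum(),cv2.minEnclosingCircle(P),W[m].mean(0))
    m2=m&(im.sum(2)>300); 
    P=W[m2]; print("white",len(P),P.mean(0), np.linalg.svd(P[:,:2]-P[:,:2].mean(0))[2][0])
    # lid
    m=(W[...,2]>.07)&(W[...,0]>.6)&(W[...,0]<.72)&(W[...,1]>-.1)&(W[...,1]<.17)
    P=W[m]; print(" lid",m.sum(),P.min(0),P.max(0))
    d=P-P.mean(0);U=np.linalg.svd(d,full_matrices=False)[2][2];print("  normal",U,P.mean(0))
    m=m&(hsv[...,0]<15)&(hsv[...,1]>150);print(" orange",m.sum(),W[m].mean(0) if m.any() else 0)
    m=((hsv[...,0]<8)|(hsv[...,0]>172))&(hsv[...,1]>150)&(np.hypot(W[...,0]-.42,W[...,1]-.088)<.05)
    print(" red",m.sum(),np.median(W[m],0))
    m=(hsv[...,0]>105)&(hsv[...,0]<130)&(hsv[...,1]>100)&(W[...,0]>.45)&(W[...,0]<.65)&(abs(W[...,1]+.02)<.1)&(W[...,2]<.02)
    P=W[m].astype(np.float32);print(" blue",m.sum(),cv2.minAreaRect(P[:,:2].copy()),np.median(P[:,2]))
E
```

```text
top brush 218 ((0.4874575734138489, -0.30208462476730347), (0.059146467596292496, 0.03725884482264519), 23.543262481689453) 0.03894526132937478
  ray ((0.4859437644481659, -0.2988598346710205), (0.059001997113227844, 0.028622861951589584), 23.3829345703125)
 stand 81 ((0.48666417598724365, -0.2991737127304077), (0.045689940452575684, 0.04390338063240051), 24.808284759521484)
 mat ((0.4938491880893707, 0.27665165066719055), 0.06983374059200287) ((0.49371716380119324, 0.27669215202331543), (0.1366102397441864, 0.13676053285598755), 106.08674621582031) z 0.004755031076733524
 rim 512 [ 0.42104185 -0.08887966] [0.66223997 0.15715975] ((0.5385168194770813, 0.03612753003835678), (0.23944729566574097, 0.23997291922569275), 87.14173126220703)
 grip 193 ((0.4630083441734314, 0.08879627287387848), 0.020535258576273918) [0.46259531 0.08852003 0.09667693]
white 13 [0.46731985 0.09820686 0.09764234] [ 0.48060764 -0.87693574]
 lid 2146 [ 0.64905892 -0.08938787  0.07004112] [0.68160248 0.15043318 0.23270479]
  normal [-0.9961051   0.0347991   0.08101639] [0.66612845 0.03022162 0.15049764]
 orange 3
[... 815 characters left out ...]
16] [0.6627196  0.16145185] ((0.5389319658279419, 0.03724690526723862), (0.24753573536872864, 0.24168172478675842), 87.79843139648438)
 grip 142 ((0.46668335795402527, 0.08930245786905289), 0.021841255947947502) [0.46516129 0.08727198 0.09637433]
white 10 [0.46501403 0.10275295 0.0965698 ] [-0.99461994 -0.10359142]
 lid 1484 [ 0.65258656 -0.09175841  0.0700997 ] [0.68445969 0.15287156 0.23231656]
  normal [-0.99652908  0.03018239  0.077581  ] [0.66771828 0.01763887 0.14994305]
 orange 25 [0.65760995 0.0825801  0.22110758]
 red 76 [0.42048068 0.08447294 0.05286278]
 blue 293 ((0.5171608328819275, 0.008492134511470795), (0.06842649728059769, 0.14693965017795563), 54.35453796386719) 0.005574288
```

```bash
python3 - <<'E'
from h import *
for n in("top","side"):
    f=load(n+"0");W=cloud(f); 
    m=(abs(W[...,2]-.052)<.0035)&(np.abs(W[...,1]-.04)<.16)&(W[...,0]>.485)&(W[...,0]<.66)
    P=W[m][:,:2].astype(np.float32);print(n,cv2.minAreaRect(P))
    # front wall line: fit
    P=W[m]
    fr=P[P[:,0]<.53]; vx=cv2.fitLine(fr[:,:2].astype(np.float32),cv2.DIST_HUBER,0,.01,.01).ravel();print(" front",np.degrees(np.arctan(-vx[0]/vx[1])),vx[2:],len(fr))
    for nm,side in(("L",P[:,1]>.145),("R",P[:,1]<-.075)):
        q=P[side]
        if len(q)<5: continue
        vx=cv2.fitLine(q[:,:2].astype(np.float32),cv2.DIST_HUBER,0,.01,.01).ravel();print(nm,np.degrees(np.arctan(vx[1]/vx[0])),vx[2:],len(q))
    # lid normal planar fit excluding skirt/window
    m=(W[...,2]>.07)&(W[...,2]<.2)&(W[...,0]>.6)&(W[...,0]<.72)&(W[...,1]>-.1)&(W[...,1]<.17)
    Q=W[m]; U=np.linalg.svd(Q-Q.mean(0),full_matrices=False)[2][2]; U*=-np.sign(U[0]); print(" lid n",U,Q.mean(0),"yaw",np.degrees(np.arctan2(-U[1],-U[0])),"lid angle",np.pi/2-U[2])
E
```

```text
top ((0.5815125703811646, 0.033980853855609894), (0.23944729566574097, 0.1538742333650589), 87.14173126220703)
 front -2.0973573 [0.50885296 0.05822131] 134
L -2.0107095 [0.58958083 0.15097077] 68
R -1.7107645 [ 0.5940614  -0.08443608] 70
 lid n [-0.99369329  0.04348854  0.10335563] [0.66496788 0.02686777 0.13410499] yaw -2.5059248672213617 lid angle 1.4674407008421824
side ((0.5837692022323608, 0.03551282733678818), (0.24743010103702545, 0.15219718217849731), 87.73672485351562)
 front -2.5195997 [0.510119   0.02196156] 120
L -2.6811619 [0.5781334 0.1523729] 99
R -2.4646482 [ 0.6085126 -0.0847085] 135
 lid n [-0.99384873  0.04083356  0.1029433 ] [0.66662431 0.01249181 0.13395942] yaw -2.3527479584256485 lid angle 1.4678530266906782
```

```bash
cat > g.py <<'E'
import numpy as np
YO=np.radians(-2.25); O=np.array([.582,.034])
def org(x,y): 
    c,s=np.cos(YO),np.sin(YO); return O+np.array([c*x-s*y,s*x+c*y])
BR=np.array([.4868,-.2990]); YB=np.radians(24.2)
MAT=np.array([.495,.277]); POC=org(-.037,-.071); KN=np.array([.464,.0885])
E
python3 - <<'E'
from plant import robot
from g import *
print("poc",POC,"knob from org",org(-.12,.05))
def t(n,p,z,yaws):
    for y in yaws:
        q=robot.inverse_kinematics([*p,z],[np.pi,0,y]); print(n,round(y,2),None if q is None else np.round(q,2))
t("brush",BR,.02,[YB,YB-np.pi,YB+np.pi])
t("mat",MAT,.02,[np.pi/2,0,-np.pi/2,np.pi])
t("poc",POC,.02,[YO+np.pi/2,YO-np.pi/2])
t("knob",KN,.08,[YO+a for a in(0,.7,1.4,2.1,-.7,-1.4,-2.1)])
t("lid",org(.105,0),.18,[YO+np.pi/2,YO-np.pi/2])
t("lid",org(.105,0),.35,[YO+np.pi/2,YO-np.pi/2])
t("lidshut",org(-.06,0),.07,[YO+np.pi/2,YO-np.pi/2])
E
```

```text
poc [ 0.54224108 -0.03549265] knob from org [0.46405551 0.08867263]
brush 0.42 [-0.09  0.73  0.79  1.99 -0.77  0.75  1.6 ]
brush -2.72 [-0.16  0.79  0.91  1.99 -0.88  0.81 -1.45]
brush 3.56 [-0.16  0.79  0.91  1.99 -0.88  0.81 -1.45]
mat 1.57 [-0.62  0.58  0.05  1.97 -0.04  0.59  1.03]
mat 0 [-0.83  0.6   0.32  1.98 -0.32  0.61 -0.29]
mat -1.57 [-0.97  0.64  0.52  1.99 -0.51  0.65 -1.69]
mat 3.14 [-0.37  0.6  -0.28  1.95  0.27  0.63  2.32]
poc 1.53 [-0.24  0.57  0.29  2.04 -0.29  0.58  1.79]
poc -1.61 [-0.43  0.62  0.55  2.05 -0.55  0.62 -1.11]
knob -0.04 [-0.65  0.39  0.46  2.17 -0.29  0.63 -0.02]
knob 0.66 [-0.58  0.38  0.36  2.17 -0.23  0.62  0.61]
knob 1.36 [-0.49  0.37  0.26  2.17 -0.16  0.62  1.25]
knob 2.06 [-0.41  0.37  0.16  2.16 -0.1   0.62  1.88]
knob -0.74 [-0.72  0.41  0.55  2.18 -0.36  0.64 -0.66]
knob -1.44 [-0.87  0.46  0.74  2.18 -0.5   0.67 -1.21]
knob -2.14 [-1.1   0.63  1.11  2.19 -0.81  0.82 -1.59]
lid 1.53 [-0.35  0.56  0.36  1.58 -0.22  1.04  1.6 ]
lid -1.61 [-0.59  0.64  0.75  1.6  -0.47  1.09 -1.33]
lid 1.53 [-0.43  0.45  0.5   1.38 -0.21  1.37  1.6 ]
lid -1.61 [-0.63  0.52  0.84  1.39 -0.38  1.4  -1.4 ]
lidshut 1.53 [-0.38  0.46  0.29  2.06 -0.21  0.65  1.58]
lidshut -1.61 [-0.75  0.57  0.8   2.08 -0.61  0.74 -1.17]
```

```bash
python3 - <<'E'
from plant import robot
from g import *
from h import *
robot.grip(1.0)
robot.move_straight([.156,.656,.33],vel=.3)
robot.goto([.44,.10,.36],[np.pi,0,.9])
robot.goto([*BR,.16],[np.pi,0,YB])
robot.move_straight([*BR,.07],vel=.15)
s=robot.sense();print(s["t"],s["tcp_pos"],s["tcp_rot"],s["joint_pos"])
for n in("top","side"):
    f=robot.grab_frame(n); np.savez(f"/tmp/{n}1.npz",**f)
    u=proj(f,[*BR,.05]).astype(int); cv2.imwrite(f"pics/{n}1.png",crop(f,max(u[0]-70,0),max(u[1]-60,0),u[0]+70,u[1]+60,5))
E
```

```text
5.3917 [ 0.48718073 -0.29947013  0.07067685] [ 3.14042201e+00 -5.21728641e-04  4.22397169e-01] [-0.2446927   0.77328035  1.05854088  1.97369759 -0.86087607  0.93176498
  1.68819744]
```

View pics/side1.png

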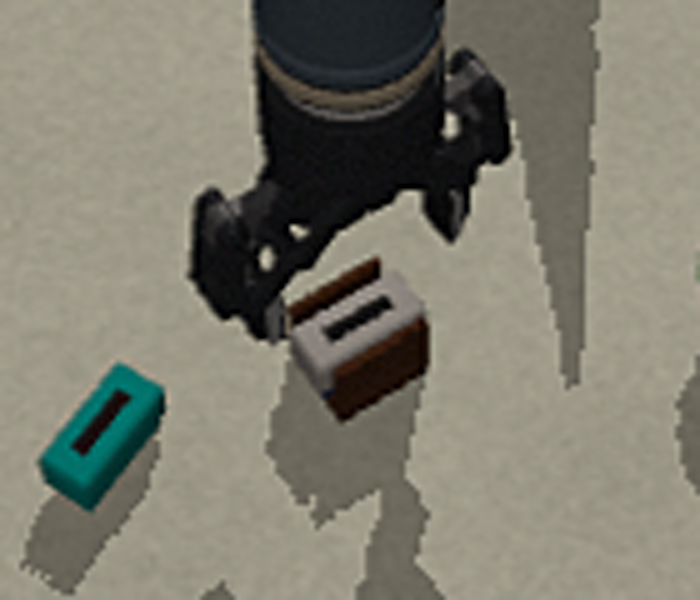

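View pics/top1.png

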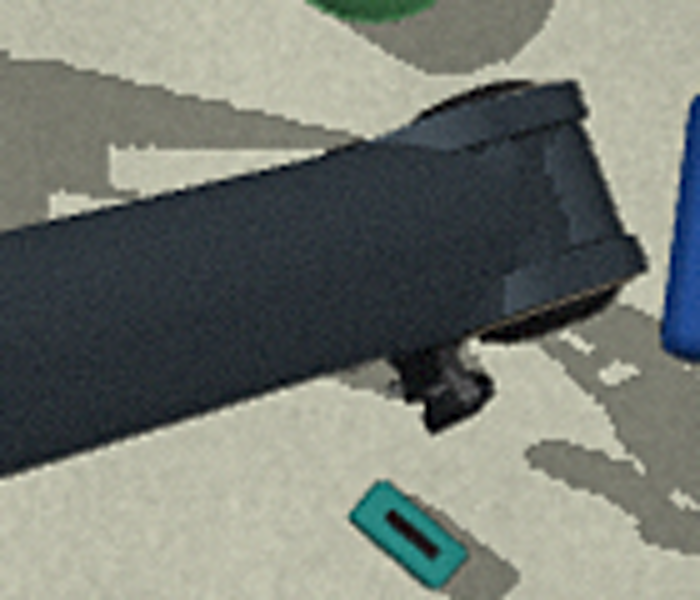

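The side view shows the open jaws in line with the brush, the stand at (360,335) in the crop, the near finger at (270,325) and the turquoise block well clear at (100,435). I descend and grip.

```bash
python3 - <<'E'
from plant import robot
from g import *
from h import *
hit=robot.move_straight([*BR,.018],vel=.08,contact_N=6)
print(hit,robot.sense()["tcp_pos"])
robot.grip(0.0,40)
s=robot.sense();print(s["opening"],s["wrist_force"],s["tcp_pos"])
for n in("side",):
    f=robot.grab_frame(n); u=proj(f,[*BR,.05]).astype(int); cv2.imwrite(f"pics/{n}2.png",crop(f,max(u[0]-50,0),max(u[1]-45,0),u[0]+50,u[1]+45,6))
E
```

```text
False [ 0.48682984 -0.29936814  0.0181335 ]
0.6958240491820566 [-0.22316608  0.32523946  5.09184354] [ 0.48719244 -0.29933956  0.01867611]
```

View pics/side2.png

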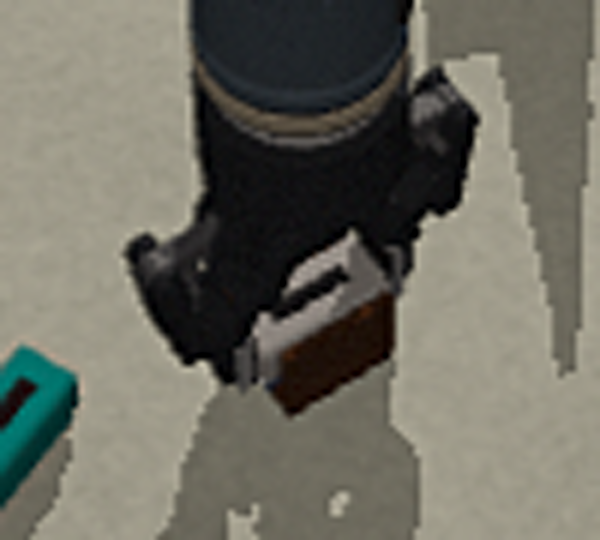

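```bash
python3 - <<'E'
from plant import robot
from g import *
from h import *
robot.move_straight([*BR,.08],vel=.1)
robot.move_straight([*BR,.25],vel=.25)
s=robot.sense();print(s["t"],s["opening"],s["tcp_pos"],s["wrist_force"])
robot.goto([.45,0.0,.28],[np.pi,0,.2])
robot.goto([*MAT,.15],[np.pi,0,YO])
robot.move_straight([*MAT,.045],vel=.15)
s=robot.sense();print(s["t"],s["opening"],s["tcp_pos"],s["tcp_rot"],s["wrist_force"],s["joint_pos"])
f=robot.grab_frame("side"); u=proj(f,[*MAT,.05]).astype(int); cv2.imwrite("pics/side3.png",crop(f,u[0]-50,u[1]-45,u[0]+50,u[1]+45,6))
E
```

```text
8.3 0.6926139067879313 [ 0.4862187  -0.29808394  0.24848208] [-0.19895791  0.19978791 -1.95359186]
11.4917 0.6958217260625603 [0.49589475 0.27697482 0.04593266] [-3.14065907e+00 -1.60520832e-03 -3.97916480e-02] [ 0.54663581 -0.03206415 -1.14028027] [-1.13859573  0.66772844  0.7672527   1.98727755 -0.67562335  0.75775184
 -0.00395571]
```

View pics/side3.png

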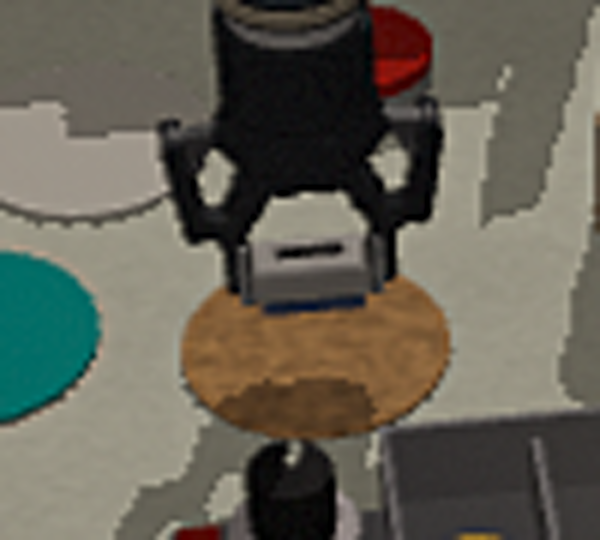

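The brush hangs level in the jaws above the cork mat, crop (305,270), clear of the white disc and the knob. I lower it until it touches.

```bash
python3 - <<'E'
from plant import robot
from g import *
from h import *
robot.move_straight([*MAT,.022],vel=.1)
hit=robot.move_straight([*MAT,.0115],vel=.02,contact_N=3)
s=robot.sense();print(hit,s["tcp_pos"],s["wrist_force"])
robot.grip(0.82)
robot.sleep(.2)
print(robot.sense()["opening"])
robot.grip(1.0)
robot.move_straight([*MAT,.12],vel=.2)
robot.move_straight([.40,.13,.25],vel=.35)
s=robot.sense();print(s["t"],s["tcp_pos"])
for n in("top","side"):
    f=robot.grab_frame(n); np.savez(f"/tmp/{n}4.npz",**f)
    W=cloud(f);hsv=cv2.cvtColor(f["image"],cv2.COLOR_RGB2HSV)
    m=(abs(W[...,2]-.034)<.006)&(np.hypot(W[...,0]-.495,W[...,1]-.277)<.06)
    cs,_=cv2.findContours(m.astype(np.uint8),cv2.RETR_EXTERNAL,cv2.CHAIN_APPROX_NONE)
    cc=max(cs,key=cv2.contourArea)[:,0,:]; print(n,cv2.minAreaRect(np.array([onz(f,u,v,.034)[:2] for u,v in cc],np.float32)),np.median(W[m],0),m.sum())
    u=proj(f,[*MAT,.02]).astype(int); cv2.imwrite(f"pics/{n}4.png",crop(f,u[0]-50,u[1]-45,u[0]+50,u[1]+45,6))
E
```

```text
True [0.49524553 0.27716735 0.01465586] [-0.3287329   0.32726283  5.13310451]
0.819360583619725
15.0917 [0.39974226 0.13009745 0.24967044]
top ((0.5037208795547485, 0.2737446427345276), (0.03492962196469307, 0.026611415669322014), 0.0024219646584242582) [0.50504436 0.27424135 0.03432515] 128
side ((0.49534711241722107, 0.2725532650947571), (0.03540734946727753, 0.05869290232658386), 87.66009521484375) [0.4960055  0.27252702 0.03402198] 139
```

View pics/top4.png

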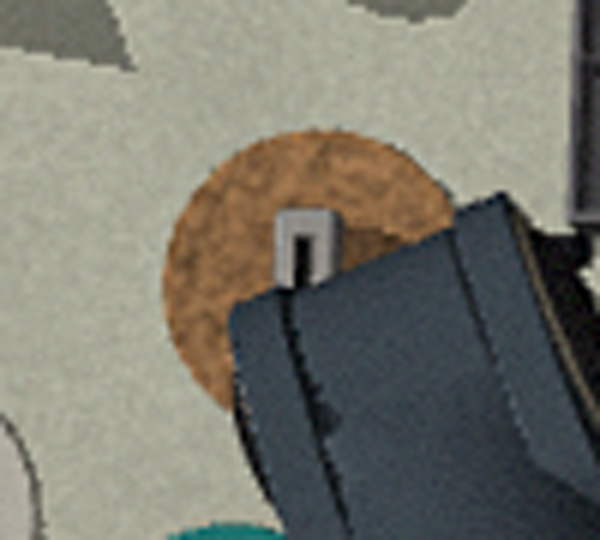

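View pics/side4.png

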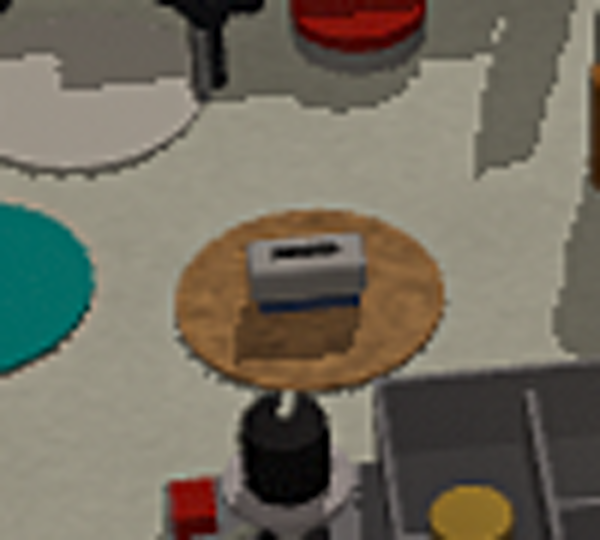

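The brush stands upright on the cork, side crop (305,265), blue pad down, length along the organizer's x. It was centred on the jaws when released at x = 0.4952, so I regrip at that x across its long sides.

```bash
python3 - <<'E'
from plant import robot
from g import *
from h import *
G=[.4952,.2762]
A=[np.pi,0,YO+np.pi/2]
robot.goto([*G,.12],A)
robot.move_straight([*G,.06],vel=.2)
hit=robot.move_straight([*G,.020],vel=.08,contact_N=6)
print(hit,robot.sense()["tcp_pos"])
robot.grip(0.0,40)
s=robot.sense();print(s["opening"]*85,s["wrist_force"],s["tcp_pos"],s["tcp_rot"])
robot.move_straight([*G,.06],vel=.1)
robot.move_straight([*G,.2],vel=.25)
s=robot.sense();print(s["t"],s["opening"]*85,s["wrist_force"])
f=robot.grab_frame("side"); np.savez("/tmp/side5.npz",**f);u=proj(f,[*G,.2]).astype(int); cv2.imwrite("pics/side5.png",crop(f,u[0]-50,u[1]-45,u[0]+50,u[1]+45,6))
E
```

```text
False [0.49529964 0.27601209 0.01975639]
27.1556671811434 [0.24734434 0.2935725  1.47232939] [0.49550559 0.2763801  0.0203811 ] [ 3.14097918e+00 -5.34643244e-04  1.53152081e+00]
19.6333 27.209877091673558 [-1.00522567  0.56336093 -1.77111759]
```

View pics/side5.png

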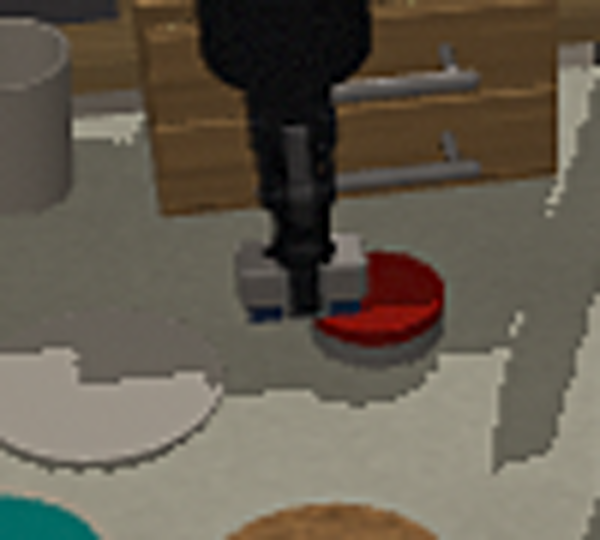

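The side view shows the brush level in the jaws, with equal ends showing either side of the finger at crop (302,275). Before lowering I check the pocket's walls.

```bash
python3 - <<'E'
from g import *
from h import *
print(POC)
for n in("top","side"):
    f=load(n+"0");W=cloud(f)
    L=(W[...,:2]-O)@np.array([[np.cos(YO),-np.sin(YO)],[np.sin(YO),np.cos(YO)]])
    a=(L[...,1]<-.035)&(L[...,1]>-.105)
    m=a&(abs(W[...,2]-.052)<.004)&(abs(L[...,0]+.073)<.012);print(n,"front",m.sum(),np.median(L[m][:,0]),np.ptp(L[m][:,0]))
    m=a&(abs(W[...,2]-.046)<.004)&(abs(L[...,0]+.001)<.012);print(" div",m.sum(),np.median(L[m][:,0]),np.ptp(L[m][:,0]))
    b=(L[...,0]<-.01)&(L[...,0]>-.065)
    for yc,zc in((-.118,.052),(-.024,.046)):
        m=b&(abs(W[...,2]-zc)<.004)&(abs(L[...,1]-yc)<.012);print(" y",yc,m.sum(),np.median(L[m][:,1]))
E
```

```text
[ 0.54224108 -0.03549265]
top front 32 -0.07480862521356005 0.004810431538876905
 div 40 -0.0026425544569495937 0.004213448294879667
 y -0.118 20 -0.11815974182320563
 y -0.024 29 -0.023522851121291447
side front 33 -0.07257035465729589 0.0038821344790548884
 div 36 -0.0004526955130893807 0.004481491097399335
 y -0.118 50 -0.11789374640802783
 y -0.024 44 -0.023176669738489815
```

```bash
python3 - <<'E'
from plant import robot
from g import *
from h import *
P=POC+[-.0005,0]
A=[np.pi,0,YO+np.pi/2]
robot.move_straight([*P,.2],vel=.25,attitude=A)
robot.move_straight([*P,.085],vel=.2)
s=robot.sense();print(s["t"],s["tcp_pos"],s["tcp_rot"],s["opening"]*85)
for n in("top","side"):
    f=robot.grab_frame(n); np.savez(f"/tmp/{n}6.npz",**f)
    u=proj(f,[*P,.06]).astype(int); cv2.imwrite(f"pics/{n}6.png",crop(f,u[0]-50,u[1]-45,u[0]+50,u[1]+45,6))
E
```

```text
21.8167 [ 0.54252594 -0.03537986  0.08571601] [3.14013389e+00 1.57640317e-04 1.53206640e+00] 27.03206128590424
```

View pics/side6.png

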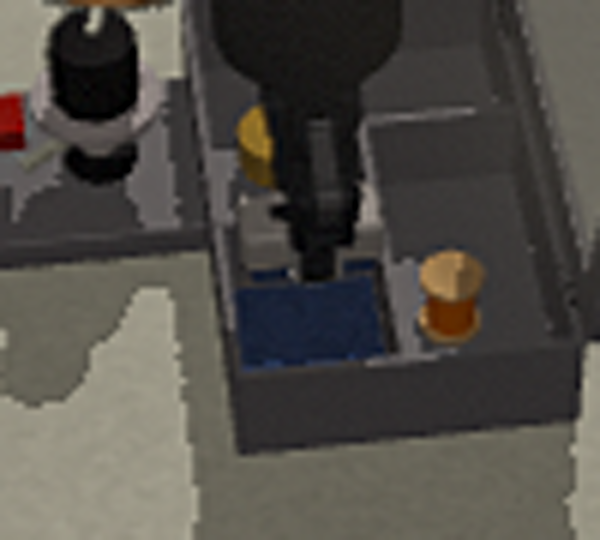

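The brush hangs over the blue pocket at crop (312,230), square to its walls with clearance front and back. I lower it with contact sensing.

```bash
python3 - <<'E'
from plant import robot
from g import *
P=POC+[-.0005,0]
h=robot.move_straight([*P,.030],vel=.08,contact_N=4)
s=robot.sense();print(h,s["tcp_pos"],s["wrist_force"])
if not h:
    h=robot.move_straight([*P,.0165],vel=.02,contact_N=3)
    s=robot.sense();print(h,s["tcp_pos"],s["wrist_force"],s["t"])
E
```

```text
False [ 0.54200092 -0.03575976  0.03009832] [ 0.45567944 -0.07665064  0.31726982]
True [ 0.54185428 -0.03535748  0.02037367] [-0.59474511  0.53108182  4.97458514] 23.2667
```

Contact came at TCP z = 0.0204, the same height as on the mat (floor and mat top are both at 4 mm). I release to a limited opening and rise.

```bash
python3 - <<'E'
from plant import robot
from g import *
from h import *
P=POC+[-.0005,0]
robot.grip(.48); robot.sleep(.15)
s=robot.sense();print(s["opening"]*85)
robot.move_straight([*P,.10],vel=.12)
robot.move_straight([*P,.22],vel=.3)
robot.grip(0.0)
# clear of view and on the way: over organizer front, high
robot.goto([.50,-.22,.34],[np.pi,0,YO+np.pi/2])
for n in("top","side"):
    f=robot.grab_frame(n); np.savez(f"/tmp/{n}7.npz",**f)
    u=proj(f,[.56,.03,.06]).astype(int); cv2.imwrite(f"pics/{n}7.png",crop(f,u[0]-75,u[1]-70,u[0]+75,u[1]+70,4))
    W=cloud(f);m=(abs(W[...,2]-.034)<.004)&(abs(W[...,0]-POC[0])<.036)&(abs(W[...,1]-POC[1])<.045);print(n,m.sum(),np.median(W[m],0), cv2.minAreaRect(W[m][:,:2].astype(np.float32)))
print(robot.sense()["t"])
E
```

```text
41.1863208068996
top 207 [ 0.54409221 -0.03618197  0.03440411] ((0.5427456498146057, -0.03713837265968323), (0.06729812920093536, 0.0857616737484932), 1.0838890075683594)
side 204 [ 0.54325153 -0.03768372  0.03488924] ((0.5426620841026306, -0.03531515970826149), (0.09119623154401779, 0.06978588551282883), 88.42887115478516)
26.5333
```

View pics/side7.png

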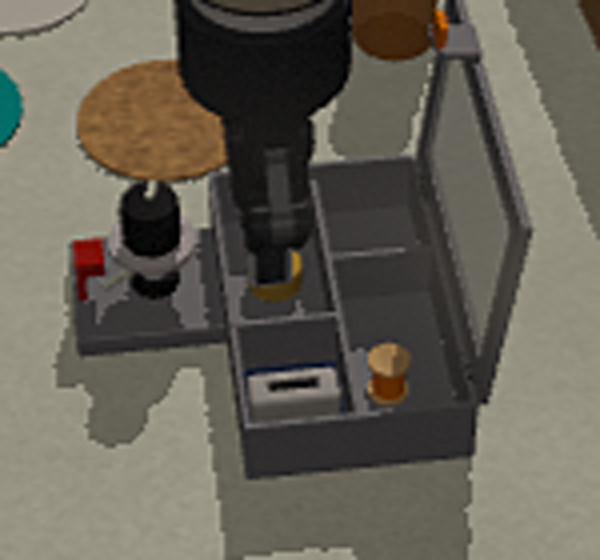

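View pics/top7.png

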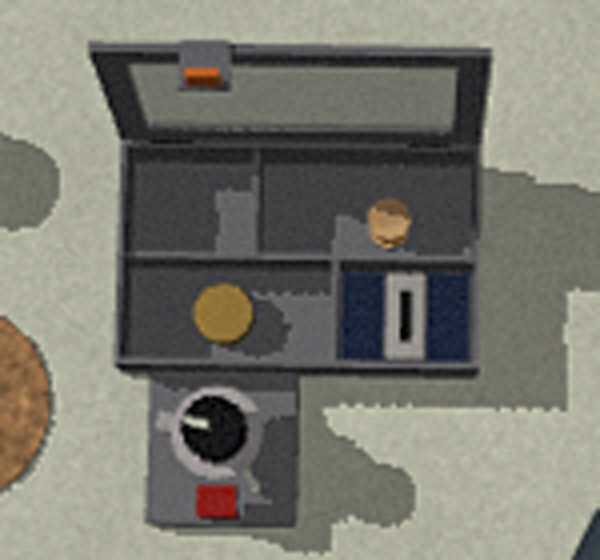

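The brush lies in the blue pocket, top crop (405,315), with its length along x and its top at 34 mm; the tin, the spool and the lid look unchanged. Next I take the lid's profile, then close it.

```bash
python3 - <<'E'
from g import *
from h import *
for n in("top","side"):
    f=load(n+"7");W=cloud(f)
    L=(W[...,:2]-O)@np.array([[np.cos(YO),-np.sin(YO)],[np.sin(YO),np.cos(YO)]])
    for lo,hi in((-.12,-.105),(-.02,.02),(.1,.118),(.035,.065)):
        r=[]
        for z in np.arange(.05,.25,.015):
            m=(abs(W[...,2]-z)<.006)&(L[...,1]>lo)&(L[...,1]<hi)&(L[...,0]>.02)&(L[...,0]<.15)
            r.append((round(z,3),m.sum(),round(float(np.median(L[m][:,0])),4) if m.any() else None))
        print(n,lo,hi,[(a,c) for a,b,c in r])
    # white line
    m=(abs(W[...,2]-.096)<.008)&(np.hypot(W[...,0]-.464,W[...,1]-.0885)<.03)
    g=f["image"].mean(2); mb=m&(g<60); mw=m&(g>110)
    pts=lambda k:np.array([onz(f,u,v,.096)[:2] for v,u in np.argwhere(k)])
    A=pts(m);w=pts(mw); c=cv2.minEnclosingCircle(A.astype(np.float32))[0]
    d=w.mean(0)-c; print(c,len(w),d,"turn",1.4-(np.arctan2(d[1],d[0])-YO))
E
```

```text
top -0.12 -0.105 [(np.float64(0.05), 0.0579), (np.float64(0.065), 0.0753), (np.float64(0.08), 0.0758), (np.float64(0.095), 0.0771), (np.float64(0.11), 0.0796), (np.float64(0.125), 0.0816), (np.float64(0.14), 0.0831), (np.float64(0.155), 0.084), (np.float64(0.17), 0.0858), (np.float64(0.185), 0.0871), (np.float64(0.2), 0.0904), (np.float64(0.215), 0.0909), (np.float64(0.23), None), (np.float64(0.245), None)]
top -0.02 0.02 [(np.float64(0.05), 0.0716), (np.float64(0.065), 0.0749), (np.float64(0.08), 0.0774), (np.float64(0.095), 0.079), (np.float64(0.11), 0.081), (np.float64(0.125), 0.0824), (np.float64(0.14), 0.0844), (np.float64(0.155), 0.086), (np.float64(0.17), 0.0875), (np.float64(0.185), 0.0884), (np.float64(0.2), 0.09), (np.float64(0.215), 0.092), (np.float64(0.23), None), (np.float64(0.245), None)]
top 0.1 0.118 [(np.float64(0.05), 0.0585), (np.float64(0.065), 0.0758), (np.float64(0.08), 0.0772), (np.float64(0.095), 0.0788), (np.float64(0.11), 0.0802), (np.float64(0.125), 0.0816), (np.float64(0.14), 0.0842), (np.float64(0.155), 0.0851), (np.float64(0.17), 0.0864), (np.float64(0.
[... 1664 characters left out ...]
 (np.float64(0.155), 0.0875), (np.float64(0.17), None), (np.float64(0.185), 0.0905), (np.float64(0.2), 0.0918), (np.float64(0.215), 0.0955), (np.float64(0.23), None), (np.float64(0.245), None)]
side 0.035 0.065 [(np.float64(0.05), 0.0737), (np.float64(0.065), 0.0776), (np.float64(0.08), 0.0799), (np.float64(0.095), 0.0818), (np.float64(0.11), 0.0832), (np.float64(0.125), 0.085), (np.float64(0.14), 0.0859), (np.float64(0.155), 0.0883), (np.float64(0.17), 0.0899), (np.float64(0.185), 0.0903), (np.float64(0.2), 0.0922), (np.float64(0.215), 0.0848), (np.float64(0.23), 0.0729), (np.float64(0.245), None)]
(0.4656507670879364, 0.08639432489871979) 9 [0.00121323 0.01722525] turn -0.13974898945177694
```

The lid's face runs from x = 75 mm at z = 52 to about 92 mm at z = 205, so it leans back to about 1.68 rad. I push it shut from behind along an arc with the jaws closed.

```bash
python3 - <<'E'
from plant import robot
from g import *
from h import *
A=[np.pi,0,YO+np.pi/2]
def tcp(x,z): return [*org(x,0),z+.011]
robot.goto(tcp(.135,.33),A)
h=robot.move_straight(tcp(.135,.187),vel=.2,contact_N=6); print("desc",h)
for th in np.array([1.65,1.5,1.35,1.2,1.05,.9,.75,.6,.45,.3,.18,.08]):
    r=.137
    x=.075-r*np.cos(th)+.006*np.sin(th)+.011; z=.052+r*np.sin(th)+.006*np.cos(th)
    h=robot.move_straight(tcp(x,z),vel=.12,contact_N=12)
    s=robot.sense()
    print(round(th,2),h,np.round(s["wrist_force"],1),np.round(s["tcp_pos"],3))
    if h: break
print(s["t"])
E
```

```text
desc False
1.65 False [-0.1  1.1  0.6] [0.686 0.03  0.201]
1.5 False [ 0.   0.8 -0.1] [0.665 0.031 0.2  ]
1.35 False [ 0.3 -0.  -0.3] [0.644 0.032 0.198]
1.2 False [0.1 0.1 0.2] [0.624 0.032 0.193]
1.05 False [ 0.8 -0.1  0.8] [0.605 0.033 0.185]
0.9 False [-0.3 -0.   0.7] [0.588 0.034 0.174]
0.75 False [ 0.1  1.  -0.3] [0.572 0.034 0.161]
0.6 False [ 0.8 -0.6  0.1] [0.559 0.035 0.145]
0.45 False [0.2 0.3 0. ] [0.547 0.035 0.128]
0.3 False [0.5 0.1 0.5] [0.539 0.036 0.109]
0.18 False [0.5 0.2 0.4] [0.534 0.036 0.094]
0.08 False [ 0.4 -0.2 -0.2] [0.532 0.036 0.08 ]
32.5417
```

```bash
python3 - <<'E'
from plant import robot
from g import *
from h import *
p=robot.sense()["tcp_pos"]
h=robot.move_straight([p[0],p[1],.058],vel=.04,contact_N=10)
s=robot.sense();print(h,s["wrist_force"],s["tcp_pos"])
robot.move_straight([p[0],p[1],.30],vel=.3)
robot.goto([.48,-.2,.33],[np.pi,0,YO+np.pi/2])
for n in("top","side"):
    f=robot.grab_frame(n); np.savez(f"/tmp/{n}8.npz",**f)
    u=proj(f,[.55,.03,.06]).astype(int); cv2.imwrite(f"pics/{n}8.png",crop(f,u[0]-75,u[1]-70,u[0]+75,u[1]+70,4))
    W=cloud(f);L=(W[...,:2]-O)@np.array([[np.cos(YO),-np.sin(YO)],[np.sin(YO),np.cos(YO)]])
    m=(abs(L[...,1])<.1)&(abs(L[...,0]+.07)<.006);print(n,"free edge z",np.nanmedian(W[m][:,2]))
    m=(abs(L[...,1])<.1)&(abs(L[...,0]-.068)<.006);print(n,"hinge z",np.nanmedian(W[m][:,2]))
print(robot.sense()["t"])
E
```

```text
True [-1.50770218  0.86376474 10.08702793] [0.53254202 0.03597537 0.06890738]
top free edge z 0.05893968947983695
top hinge z 0.058882353107741134
side free edge z 0.05861252629048803
side hinge z 0.05930539647782247
34.9167
```

View pics/top8.png

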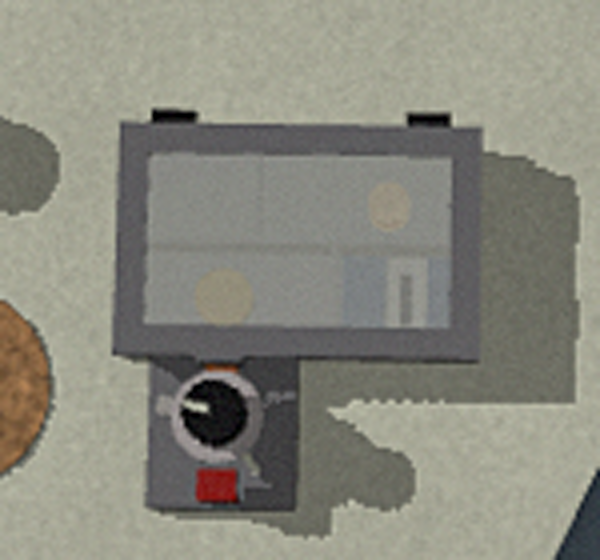

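View pics/side8.png

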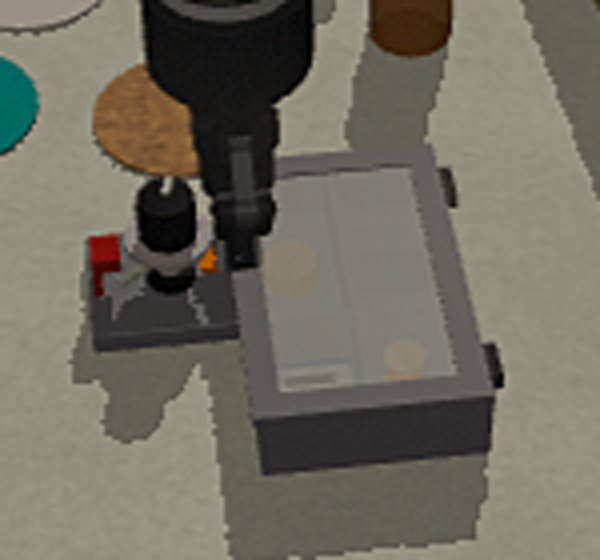

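The lid is shut: top at 59 mm at both the free edge and the hinge, orange tab showing at top crop (222,367), white line still pointing left at (195,407). Next is the knob.

```bash
python3 - <<'E'
from plant import robot
from g import *
from h import *
K=np.array([.4641,.0883]); y0=1.42
robot.grip(1.0,80)
robot.goto([*K,.22],[np.pi,0,y0])
robot.move_straight([*K,.13],vel=.2)
h=robot.move_straight([*K,.079],vel=.08,contact_N=5)
s=robot.sense();print(h,s["tcp_pos"],s["wrist_force"],s["joint_pos"])
robot.grip(0.0,80)
s=robot.sense();print(s["opening"]*85,s["tcp_pos"],s["wrist_force"],s["torque"],s["t"])
f=robot.grab_frame("side"); u=proj(f,[*K,.09]).astype(int); cv2.imwrite("pics/side9.png",crop(f,u[0]-50,u[1]-45,u[0]+50,u[1]+45,6))
E
```

```text
False [0.46442658 0.08823258 0.07924968] [ 0.2455248   0.03902856 -0.1774307 ] [-0.91826001  0.48216256  0.81916522  2.18714643 -0.56069834  0.69060702
  1.71087444]
37.695268735707465 [0.46443574 0.08918028 0.07938111] [-0.12796397  3.45497025  4.44761624] [ 0.58366658  0.1503463  -0.05091087] 38.7667
```

View pics/side9.png

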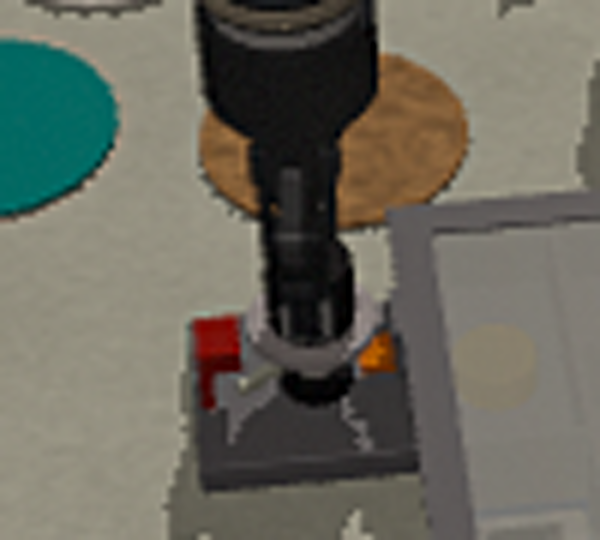

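The jaws hold the black grip just above the flange, crop (305,310), with the fingertip above the red stop and the lid. I press first and check the force.

```bash
python3 - <<'E'
from plant import robot
from g import *
K=np.array([.4642,.0890])
h=robot.move_straight([*K,.0705],vel=.03)
s=robot.sense();print(s["tcp_pos"],s["wrist_force"],s["torque"],s["joint_pos"],s["tcp_rot"],s["opening"]*85)
E
```

```text
[0.46449686 0.08926355 0.07111864] [-1.9344728   2.68653276 11.95505778] [ 0.45181167  0.5830991  -0.06349217] [-0.90410838  0.49566046  0.80104018  2.19079078 -0.57980816  0.67564285
  1.72542261] [-3.14145010e+00 -1.19115381e-03  1.42018891e+00] 37.42332590377341
```

```bash
python3 - <<'E'
from plant import robot
from g import *
q=np.array(robot.sense()["joint_pos"]); 
y0=robot.sense()["tcp_rot"][2]
for d in(.25,.5,.75,1.0,1.2,1.34):
    qq=q.copy(); qq[6]-=d
    robot.move_joints(qq)
    s=robot.sense();print(d,round(y0-s["tcp_rot"][2],3),np.round(s["tcp_pos"],4),np.round(s["wrist_force"],1),np.round(s["torque"],2))
    if abs(s["torque"][2])>1 or np.linalg.norm(s["wrist_force"])>35: print("STOP");break
print(s["t"])
E
```

```text
0.25 0.25 [0.4645 0.0894 0.0715] [-2.1  2.8  9.9] [ 0.32  0.58 -0.08]
0.5 0.5 [0.4644 0.0895 0.0715] [-2.5  2.8  9.1] [ 0.46  0.6  -0.09]
0.75 0.75 [0.4645 0.0897 0.0716] [-2.4  4.5  9. ] [ 0.57  0.57 -0.03]
1.0 1.0 [0.4646 0.0898 0.0716] [-1.3  3.   8.6] [ 0.56  0.57 -0.03]
1.2 1.2 [0.4647 0.0899 0.0716] [-1.9  3.3  9.6] [ 0.67  0.56 -0.01]
1.34 1.34 [0.4647 0.09   0.0716] [-1.2  3.3  9.7] [ 0.73  0.55 -0.05]
41.2167
```

```bash
python3 - <<'E'
from plant import robot
from g import *
from h import *
s=robot.sense();p=s["tcp_pos"]
robot.move_straight([p[0],p[1],.0795],vel=.03)
s=robot.sense();print(s["tcp_pos"],s["wrist_force"],s["torque"])
robot.grip(1.0); robot.sleep(.1)
robot.move_straight([p[0],p[1],.13],vel=.12)
robot.move_straight([p[0],p[1],.28],vel=.3)
robot.goto([.48,-.2,.33],[np.pi,0,YO+np.pi/2])
for n in("top","side"):
    f=robot.grab_frame(n); np.savez(f"/tmp/{n}10.npz",**f)
    u=proj(f,[.47,.088,.06]).astype(int); cv2.imwrite(f"pics/{n}10.png",crop(f,u[0]-40,u[1]-40,u[0]+40,u[1]+40,7))
    cv2.imwrite(f"pics/{n}10full.png",f["image"][:,:,::-1])
    W=cloud(f)
    m=(abs(W[...,2]-.096)<.012)&(np.hypot(W[...,0]-.464,W[...,1]-.0885)<.03)
    w=m&(f["image"].mean(2)>110); pts=lambda k:np.array([onz(f,u,v,.096)[:2] for v,u in np.argwhere(k)])
    c=cv2.minEnclosingCircle(pts(m).astype(np.float32))[0]; d=pts(w).mean(0)-c
    print(n,"grip z",np.median(W[m][:,2]),d,"turn",1.4-(np.arctan2(d[1],d[0])-YO))
print(robot.sense()["t"])
E
```

```text
[0.46469184 0.09001686 0.07950487] [0.68375362 2.59720399 3.81568235] [ 0.42438343  0.30116456 -0.03365588]
top grip z 0.09663148885008324 [0.01029179 0.00117544] turn 1.247010987926013
side grip z 0.09617903677233822 [0.00699525 0.00941086] turn 0.42914413088855785
45.4417
```

View pics/top10.png

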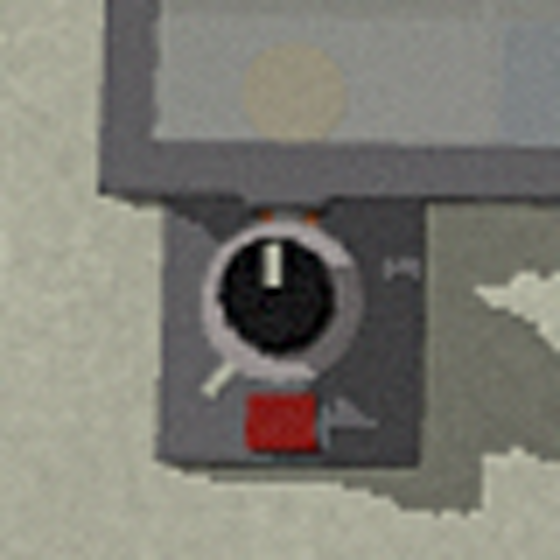

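View pics/side10.png

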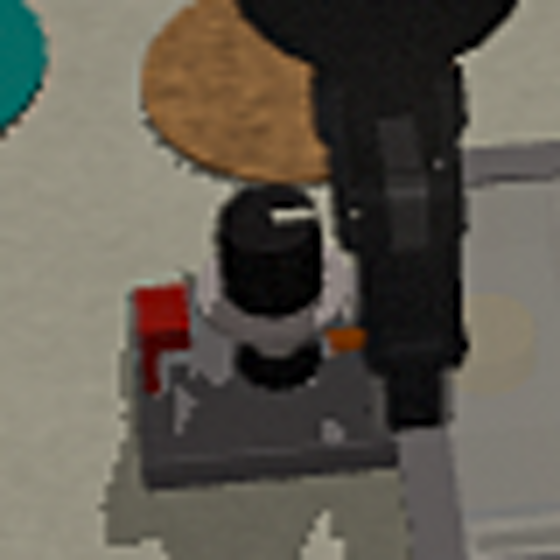

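View pics/top10full.png

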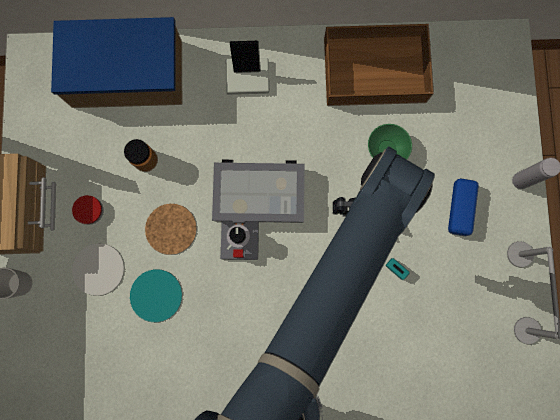

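The pin now sits left of the red stop at crop (217,377), having passed beneath it. The white line points at the lid, (272,265), with orange tab showing on both sides of the tongue, and the grip top is back at 96 mm. I refine the angle from the line itself because the two offset estimates disagree (1.25 and 0.43).

```bash
python3 - <<'E'
from g import *
from h import *
for tag in("0","8","10"):
  for n in("top","side"):
    f=load(n+tag); g=f["image"].astype(float).mean(2); W=cloud(f)
    # grip-top disc pixels: rays onto z=.096
    u0=proj(f,[.4643,.0888,.096]); v,u=np.mgrid[int(u0[1])-9:int(u0[1])+10,int(u0[0])-9:int(u0[0])+10]
    P=np.array([onz(f,a,b,.096)[:2] for a,b in zip(u.ravel(),v.ravel())]); I=g[v,u].ravel()
    k=(np.hypot(*(P-[.4643,.0888]).T)<.0165)
    w=np.clip(I-70,0,None)*k; c=(P*w[:,None]).sum(0)/w.sum(); D=P-c
    e=np.linalg.eigh((D*w[:,None]).T@D)[1][:,1]; 
    if e@(c-[.4643,.0888])<0:e=-e
    print(tag,n,(w>0).sum(),"line PCA turn",round(1.4-(np.arctan2(e[1],e[0])-YO),3),"radial",np.round(c-[.4643,.0888],4))
E
```

```text
0 top 12 line PCA turn 0.068 radial [0.0018 0.0097]
0 side 6 line PCA turn 0.344 radial [0.0034 0.0103]
8 top 12 line PCA turn 0.076 radial [0.0018 0.0098]
8 side 6 line PCA turn 0.341 radial [0.0034 0.0104]
10 top 12 line PCA turn 1.373 radial [0.0086 0.0007]
10 side 8 line PCA turn 1.44 radial [0.0101 0.0033]
```

```bash
python3 - <<'E'
from plant import robot
from h import *
a=load("side0");b=load("side10");d=np.abs(a["image"].astype(int)-b["image"]).max(2)>60
for nm,(u,v) in dict(jar=(307,123),tin=(258,108),bowl=(372,308),case=(316,404),turq=(227,336)).items(): print(nm,d[v-30:min(v+30,420),u-35:u+35].sum())
s=robot.sense();print(s["t"],s["wrist_force"]);robot.close_job()
E
```

```text
jar 705
tin 1809
bowl 0
case 0
turq 0
45.4417 [-0.49662604  0.39612718  0.21248058]
the job is handed in; nothing more can be done
```

I handed the job in at 45 s of the 72 s allowed. The brush is in the blue-lined pocket, the lid is shut, and the knob is turned past the red stop and back up.

- **Brush:** I took it from the stand by its ends and set it down on the cork mat. I then regripped it by its long sides and set it on the pocket floor at contact. Its top measured 34 mm, as it should when lying on the floor, and it shows through the lid's window.
- **Lid:** Its top measured about 59 mm at both the free edge and the hinge (58 expected).
- **Knob:** I pressed it down about 8 mm and turned it 1.34 rad clockwise. The grip top is back at about 96 mm, and the pin sits beyond the red stop with the tongue over the orange tab.

**Checks that disagreed:**
- **Knob angle:** My first two estimates (1.25 from the top view, 0.43 from the side) came from a biased centre. The direction of the white line gives 1.37 (top) and 1.44 (side), which fits the turn made.
- **Other objects:** The last side-view comparison found no change at the bowl, glasses case and turquoise block. It did show changed pixels near the jar and the polish tin, probably from the arm and the moved lid. Both look unmoved in the top view, but I judged that by eye, not by measurement.

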